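# Stack the carry tray on the onion tray by feel

### The job

Pick up the carry tray of spice jars by its handle and stack it on the onion tray on the weighing scale, so that its four corner lugs drop into the onion tray's corner sockets and it sits level and fully home, then let go. The onion tray is not exactly centred on the scale, so find the sockets gently by feel: never bear down on the scale or drop the tray onto it, and leave the other goods on the counter undisturbed.

Things in the scene. Friction and masses are not known exactly. Their poses are not given: they have to be found in the camera images.
- handle (a point): Centre of the carry tray's handle bar. x along the bar and the tray's long side, y along its short side, z up. Bar 114 mm long, 16 mm wide (y), 24 mm high; it stands on two posts at x = +-50 mm and is free underneath between them. Grip it across its width at the middle. Walls and jars end 43 mm below this point, the flat underside is 88 mm below, the lug tips 100 mm below.
- tray_base (a point): Centre of the carry tray's flat underside, 88 mm straight below the handle point; same axes. Four square lugs, 12 x 12 mm and 12 mm long, stick down from the underside at x = +-105, y = +-75 mm.
- scale_mid (a point): Point fixed to the scale's base, above its centre at the height of the onion tray's flat rim (116 mm above the counter). x along the long side of scale and onion tray, y the short side, z up. The onion tray stands square to these axes, but its centre is up to 6 mm off this point along x and up to 6 mm along y, either way; this is not measured. Sideways it stays put up to about 20 N.
- scale: Scale with the red onion tray (250 x 190 mm, 60 mm high). Origin under the base's centre, on the counter; fixed. Sockets 15 x 15 mm, 16 mm deep, in flat 40 mm corner blocks level with the rim, at x = +-105, y = +-75 mm from the onion tray's centre. Home: underside on the rim, either way round. The pan is sprung: 1 mm down per 4 N, up to 12 mm (1 to 2 mm under the carry tray alone).
- carry_tray: Carry tray: loose red plastic tray, 250 x 190 mm, 0.45 to 0.8 kg with four spice jars fixed in its corners and a raised handle bar along its middle, standing on the counter on its lugs. Origin at lug-tip level below the handle's centre; axes as the handle point.
- sauce_a: Sauce bottle, 60 mm across, 200 mm high, bystander; origin under its centre.
- sauce_b: Sauce bottle like the other, bystander; origin under its centre.
- pickle_jar: Jar, 72 mm across, 100 mm high, bystander; origin under its centre.
- small_tin: Tin, 48 mm across, 60 mm high, between the tray and the scale, bystander; origin under its centre.
- onion_a: Onion, 60 mm across, 62 mm high, between the tray and the scale, bystander; origin under its centre.
- onion_b: Onion like the other, at the back, bystander; origin under its centre.
- steel_bowl: Steel bowl, 110 mm across, 50 mm high, bystander; origin under its centre.

How it is judged:
On the way:
1. the carry tray is lifted clear of the counter (height (world z) of tray_base above 0.06 m), for 0.2 s.
At the end, for the whole second after the job is handed in: The carry tray rests released with all four lugs in the sockets: underside 3 mm above to 7 mm below the unloaded rim height (on its lugs it would be 10 mm above), within 20 mm of the scale's centre, long sides parallel within 0.05 rad (either way round), level within 0.03 rad (z of tray_base in the frame of scale_mid between -0.007 and 0.003 m and horizontal distance between tray_base and scale_mid below 0.02 m and angle between the x axis of tray_base and the x axis of scale_mid, either way round below 0.05 rad and angle between tray_base's own z axis and vertical below 0.03 rad and linear speed of carry_tray below 0.01 m/s and angular speed of carry_tray below 0.05 rad/s); the robot touches nothing.
It fails at once if the carry tray or the arm bears on the scale or the tray on it with more than 35 N (contact force between any of carry_tray, the arm, the fingers and scale above 35 N).
It fails at once if the carry tray is tipped by more than 0.35 rad (angle between tray_base's own z axis and vertical above 0.35 rad).
It fails at once if another thing on the counter is moved more than 20 mm (distance of any of sauce_a, sauce_b, pickle_jar, small_tin, onion_a, onion_b, steel_bowl from where it was at the start of the episode above 0.02 m).
It also fails if it takes over 72 s, if anything falls off the work surface, if the arm or the gripper's body presses on something with over 40 N, if the wrist force passes 120 N, or if a joint passes its speed limit or range.

### The arm

A 6-joint arm with a two-finger parallel gripper is mounted at the origin on the work surface. World frame = base frame: x ahead of the robot, y to its left, z up, the work surface at z = 0. Lengths are in m, angles in rad, forces in N, time in s.
With the tool pointing down it reaches from about 0.3 to 0.875 m from the base axis. Payload 6.4 kg.
Tool frame: the origin (TCP) lies at the centre of the arm's flange, where the gripper is bolted on; the fingertips stand 173 mm ahead of it and the grasp point (between the pads) lies 155 mm ahead of it (ctrl.pinch_z is the distance from the TCP to the grasp point, in m); z points along the fingers, y is the direction in which the jaws open and shut (so a half turn about z gives the same grasp; the last joint's range is limited). The gripper opens to 85 mm and grips with 20 to 120 N. Pads are 22 mm wide; open, the fingers measure 114 mm over their backs; the gripper's body (76 mm by 85 mm) begins 54 mm behind the grasp point. The pads swing forward as they close: fully open they stand 13 mm farther back than shut.
Start: joints at [-1.53, 0.181, 1.607, -0, 1.354, -0.206], TCP at [0.14, -0.558, 0.405] pointing down, gripper open.
Joint ranges: [-2.99, 2.99], [-0.89, 2.07], [0.3, 2.58], [-1.14, 4.28], [0, 2.63], [-3.12, 3.12]. Speed limits (rad/s): [2.57, 2.57, 3.01, 3.14, 3.14, 3.14].

### API

Orientations are given as a unit quaternion [w, x, y, z].
In Python, from bench import ctrl gives the robot as it stands.
- The arm moves only by the tool drive_tool, never from a script. Its argument "commands" is a list that holds one entry, the list of rows, each a list of 7 numbers: the shift along the tool's x, y, z in units of 50 mm (1.0 is 50 mm), then the turn, a rotation vector about the tool's x, y, z in units of 8 degrees (1.0 is 8 degrees), then the closure in counts, from 0 (fully open) to 255 (shut). A call has 1 to 10 rows; each row shifts and turns the commanded pose from where the row before left it, along the tool's axes as they then stand; what a row does not reach is not made up. A row lasts 1/10 s, in which the tool goes at most 50 mm and 8.59 degrees, less where a joint would pass 70% of its speed; a pose out of reach is approached as far as the arm can. A call is refused whole if a number of a shift passes 1 or a number of a turn 1, either way. A call with a gripper value outside its range is refused whole. The fingers move at their own pace and stop on an object; the grip force is fixed at half the most. Time passes only in rows, so rows that do not move let the fingers close. It gives the time, the measured TCP pose, the force and the opening at its end, in the units of the state.
- ctrl.get_obs(): the state, without advancing time (a new reading comes with each control period).
- ctrl.camera(name): name is "scene" or "top" or "wrist"; returns a dict with "pixels" (384x512x3 uint8, red, green, blue), "depth" (384x512 float32, m along the optical axis (not along the pixel's ray), 0 where there is no reading), "intrinsics" (3x3 intrinsics, pixels), "R" (3x3) and "t" (3): a world point X has camera coordinates R X + t; the wrist camera has in their place "tool_from_camera" (4x4, takes a point from camera to tool coordinates, whose origin is the TCP and whose axes are the flange's). Camera axes: x right, y down, z forward; pixel columns grow to the right and rows downward; lengths in m; the calibration is good to about 2 mm. The wrist camera is an equidistant fisheye: a pixel r from the principal point sees the ray r / f radians off the axis. A picture is of the moment at which its call begins: read the wrist's pose just before it.
- ctrl.hand_in(): hands the job in, once; it reports no verdict.
The state is a dict: "time_s": time; "q": joint angles; "dq": joint speeds; "joint_efforts": joint torques, N m; "eef_pos": TCP position; "eef_rot": TCP orientation; "wrist_force": force on the tool from outside, world axes, zero at the start; "torque": the same for the moment, N m; "opening": opening from 0.0 (shut) to 1.0 (fully open).
Only numpy, scipy, OpenCV 4.12 (cv2) and the standard library are available. Lean on these libraries where they do the work, as an engineer would, in place of code of your own. Each camera call takes 0.05 s, during which the arm holds its last target. There are 200 camera calls.

## Working session

There is one attempt and no reset: what is moved stays moved. The work goes in short steps, Python scripts to look and compute and a tool call to move; the robot and the scene stay as the last step left them, time stands still between calls to the robot, and variables do not carry over. Pictures are saved under pics/ and viewed, about 8 in all and at most 12, crops included, and the job is handed in when it is done.

Besides the shell and the picture viewer there is one more tool, called after "Call:" as a command line: name --argument value ..., lists and objects as JSON in quotes. drive_tool: Moves the arm, as the interface text tells. Its arguments: {"type":"object","properties":{"commands":{"type":"array","items":{"type":"array","items":{"type":"array","items":{"type":"number"}}}}},"required":["commands"]}

```bash
mkdir -p pics; cat > h.py <<'E'
import numpy as np, cv2
from bench import ctrl
def cloud(c):
    K=c["intrinsics"];d=c["depth"];v,u=np.indices(d.shape)
    P=np.stack([(u-K[0,2])/K[0,0]*d,(v-K[1,2])/K[1,1]*d,d],-1)
    W=(P-c["t"])@c["R"]; W[d<=0]=np.nan
    return W
E
python3 - <<'E'
from h import *
o=ctrl.get_obs();print(o)
ims=[]
for n in("top","scene"):
    c=ctrl.camera(n);np.savez(n+".npz",**c);ims.append(c["pixels"])
    print(n,c["R"].round(3).tolist(),c["t"].round(3))
    cv2.imwrite(f"pics/{n}.png",c["pixels"][...,::-1])
E
```

```text
{'time_s': 0.0, 'q': array([-1.53031373e+00,  1.81540107e-01,  1.60801782e+00, -3.34210739e-05,
        1.35381622e+00, -2.06319492e-01]), 'dq': array([ 0.0016532 ,  0.00100446, -0.00211664,  0.00198446,  0.00165858,
       -0.00149645]), 'joint_efforts': array([-1.06874231e-03, -4.44875157e+01, -3.51336622e+01, -4.40202302e-04,
        9.01429681e-03,  4.29312905e-06]), 'eef_pos': array([ 0.14046552, -0.55730979,  0.40377967]), 'eef_rot': array([-8.89039867e-04,  9.92394910e-01,  1.23091630e-01,  5.75154728e-05]), 'wrist_force': array([ 0.26811469,  0.65611623, -0.76467619]), 'torque': array([-0.01794791, -0.05618208,  0.01798018]), 'opening': 0.9977900744582144}
top [[0.001, -1.0, -0.001], [-0.992, -0.001, -0.127], [0.127, 0.001, -0.992]] [0.121 0.615 1.18 ]
scene [[0.029, 0.999, 0.018], [0.697, -0.008, -0.717], [-0.716, 0.034, -0.697]] [-0.152 -0.329  1.74 ]
```

View pics/top.png

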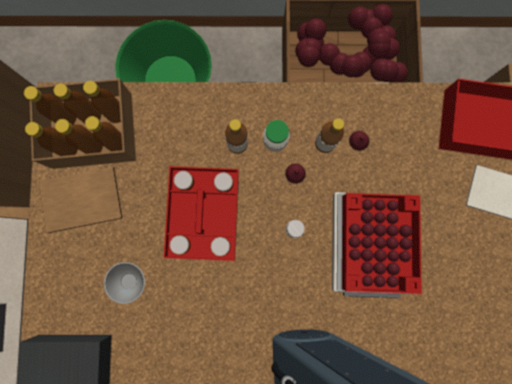

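View pics/scene.png

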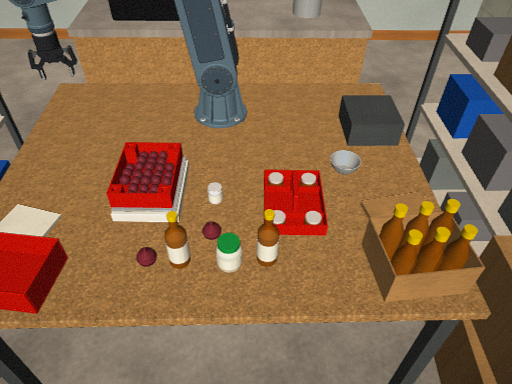

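The top view shows the carry tray at about (202,213), its handle running vertically in the image. The scale with the onion tray is at about (380,243), with the tin (296,229) and an onion (296,173) between them. Next I'll measure these.

```bash
cat > m.py <<'E'
from h import *
def rect(P): 
    (c,s,a)=cv2.minAreaRect((P[:,:2]*1000).astype(np.float32)); return np.round(c,1),np.round(s,1),round(a,2)
for n in("top","scene"):
    c=dict(np.load(n+".npz"));W=cloud(c);p=c["pixels"].astype(int)
    red=(p[...,0]>90)&(p[...,1]<60)&(p[...,2]<70)
    X,Y,Z=W[...,0],W[...,1],W[...,2]
    nb=(X>.2)&(X<.75)
    def sel(m): return W[m&nb]
    print(n,"fov table z",np.nanmedian(Z[(abs(Y)<.1)&(X>.3)&(X<.4)]))
    L=sel(red&(Y>.05)&(Y<.5)&(Z>.03)); print("carry",len(L),rect(L),np.percentile(L[:,2],[5,50,99]))
    w=sel(red&(Y>.05)&(Y<.5)&(Z>.045)&(Z<.065));print(" wall",len(w),rect(w))
    h=sel(red&(Y>.05)&(Y<.5)&(Z>.095));print(" handle",len(h),rect(h),np.median(h,0))
    r=sel(red&(Y<-.1)&(Y>-.6)&(Z>.1)&(Z<.135));print(" onion rim",len(r),rect(r),np.median(r[:,2]))
    s=sel((p.min(-1)>110)&(Y<-.1)&(Y>-.6)&(Z>.02)&(Z<.09)&(X<.6));print(" scale",len(s),rect(s),np.percentile(s[:,2],[5,50,95]))
    for k,(a,b,z0) in dict(tin=((.35,.52),(-.15,-.03),.02),bottles=((.55,.8),(-.3,.2),.02)).items():
        q=W[(X>a[0])&(X<a[1])&(Y>b[0])&(Y<b[1])&(Z>z0)]
        print(" ",k,len(q),q.min(0).round(3) if len(q) else'',q.max(0).round(3) if len(q) else '')
E
python3 m.py; python3 -c "
import numpy as np
c=np.load('top.npz');print(c['intrinsics'])"
```

```text
top fov table z -0.0002766373509504748
carry 997 (array([559.9, 253.9]), array([190.1, 248.1]), 87.65) [0.03498638 0.05690532 0.11574979]
 wall 430 (array([560. , 253.9]), array([190. , 248.1]), 87.67)
 handle 287 (array([558.1, 253.5]), array([ 16.4, 112. ]), 87.97) [0.55614321 0.25302414 0.11147381]
 onion rim 1324 (array([ 479.1, -216.8]), array([190.3, 247.6]), 88.1) 0.11495543381743856
 scale 712 (array([ 475. , -114.9]), array([ 17.6, 249.9]), 88.4) [0.03078293 0.04866609 0.05457774]
  tin 1418 [ 0.35 -0.15  0.02] [ 0.52  -0.103  0.122]
  bottles 4711 [ 0.55 -0.3   0.02] [0.8   0.2   0.204]
scene fov table z -0.0006755058970437798
carry 1258 (array([559.1, 254.6]), array([189.3, 257.9]), 87.82) [0.03212358 0.04691745 0.11308391]
 wall 504 (array([559.7, 254.6]), array([188.4, 257.2]), 88.64)
 handle 161 (array([561.4, 254.8]), array([ 16.6, 113.4]), 87.97) [0.57137387 0.2532484  0.11035689]
 onion rim 1081 (array([ 480.7, -217.4]), array([192.6, 257.9]), 88.22) 0.11290963243353114
 scale 333 (array([ 525.7, -154.3]), array([156. , 320.8]), 49.93) [0.03219989 0.04926147 0.05377998]
  tin 660 [ 0.355 -0.15   0.02 ] [ 0.52  -0.102  0.12 ]
  bottles 4929 [ 0.55 -0.3   0.02] [0.8   0.2   0.203]
[[442.92482338   0.         250.14349759]
 [  0.         442.92482338 193.03029714]
 [  0.           0.           1.        ]]
```

```bash
cat > go.py <<'E'
import sys
from h import *
from scipy.spatial.transform import Rotation as R
def tool(o):
    q=o["eef_rot"]; return R.from_quat([q[1],q[2],q[3],q[0]])
def goal(yaw): # tool x at yaw (rad), z down
    return R.from_euler('z',yaw)*R.from_euler('x',np.pi)
def plan(x,y,z,yawdeg,n):
    o=ctrl.get_obs();T=tool(o);G=goal(np.radians(yawdeg))
    d=T.inv().apply(np.array([x,y,z])-o["eef_pos"])/.05
    r=np.degrees((T.inv()*G).as_rotvec())/8
    print("t",o["time_s"],"pos",o["eef_pos"].round(4),"tool x yaw",round(np.degrees(np.arctan2(*T.as_matrix()[[1,0],0])),2),"tilt",T.as_matrix()[:2,2].round(4),"F",o["wrist_force"].round(2),"M",o["torque"].round(2),"open",round(o["opening"],3))
    print("total shift",d.round(3),"turn",r.round(3),"per row",(d/n).round(3),(r/n).round(3))
if __name__=="__main__": plan(*map(float,sys.argv[1:]))
E
python3 go.py .559 .2535 .404 -2.1 20
```

```text
t 0.1 pos [ 0.1405 -0.5573  0.4039] tool x yaw 14.14 tilt [-0.      0.0016] F [-0.22  0.12  0.23] M [-0.02  0.01  0.01] open 1.001
total shift [ 12.078 -13.681   0.023] turn [-1.20e-02 -1.00e-03  2.03e+00] per row [ 0.604 -0.684  0.001] [-0.001 -0.     0.102]
```

Call:
drive_tool --commands '[[[0.6,-0.68,0,0,0,0,0],[0.6,-0.68,0,0,0,0,0],[0.6,-0.68,0,0,0,0,0],[0.6,-0.68,0,0,0,0,0],[0.6,-0.68,0,0,0,0,0],[0.6,-0.68,0,0,0,0,0],[0.6,-0.68,0,0,0,0,0],[0.6,-0.68,0,0,0,0,0],[0.6,-0.68,0,0,0,0,0],[0.6,-0.68,0,0,0,0,0]]]'

```text
time_s: 1.1
eef_pos: [0.3486, -0.1527, 0.4046]
eef_rot: [0.0, 0.992, 0.123, 0.0]
wrist_force: [1.6, -0.9, -1.2]
opening: 1.004
```

Call:
drive_tool --commands '[[[0.6,-0.68,0,0,0,0,0],[0.6,-0.68,0,0,0,0,0],[0.6,-0.68,0,0,0,0,0],[0.6,-0.68,0,0,0,0,0],[0.6,-0.68,0,0,0,0,0],[0.6,-0.68,0,0,0,0,0],[0.6,-0.68,0,0,0,0,0],[0.6,-0.68,0,0,0,0,0],[0.6,-0.68,0,0,0,0,0],[0,0,0,0,0,0,0]]]'

```text
time_s: 2.1
eef_pos: [0.5364, 0.212, 0.4035]
eef_rot: [-0.001, 0.992, 0.125, -0.0]
wrist_force: [0.3, 0.0, 0.6]
opening: 0.996
```

```bash
python3 go.py .559 .2535 .404 -2.1 4
```

```text
t 2.1 pos [0.5364 0.212  0.4035] tool x yaw 14.38 tilt [-0.0009  0.0013] F [0.32 0.04 0.57] M [-0.01 -0.   -0.04] open 0.996
total shift [ 0.644 -0.691 -0.009] turn [-0.01   0.005  2.06 ] per row [ 0.161 -0.173 -0.002] [-0.003  0.001  0.515]
```

Call:
drive_tool --commands '[[[0.32,-0.35,0,0,0,0,0],[0.32,-0.35,0,0,0,0,0],[0,0,0,0,0,0.7,0],[0,0,0,0,0,0.7,0],[0,0,0,0,0,0.66,0],[0,0,0,0,0,0,0],[0,0,0,0,0,0,0]]]'

```text
time_s: 2.8
eef_pos: [0.5577, 0.2495, 0.4044]
eef_rot: [0.0, 1.0, -0.019, -0.0]
wrist_force: [0.9, 0.6, 0.5]
opening: 0.998
```

```bash
cat > wrist.py <<'E'
import sys
from h import *
from go import tool
def wcloud(name=None):
    o=ctrl.get_obs();c=ctrl.camera("wrist");K=c["intrinsics"];d=c["depth"];v,u=np.indices(d.shape)
    a=(u-K[0,2])/K[0,0];b=(v-K[1,2])/K[1,1];r=np.hypot(a,b)+1e-9
    t=np.tan(np.minimum(r,1.5))/r
    P=np.stack([a*t*d,b*t*d,d],-1);M=c["tool_from_camera"]
    W=tool(o).apply((P@M[:3,:3].T+M[:3,3]).reshape(-1,3)).reshape(P.shape)+o["eef_pos"];W[(d<=0)|(r>1.3)]=np.nan
    if name:cv2.imwrite(f"pics/{name}.png",c["pixels"][...,::-1])
    return W,c["pixels"].astype(int),o
def rect(P):
    if len(P)<10:return len(P)
    (c,s,a)=cv2.minAreaRect((P[:,:2]*1000).astype(np.float32));return len(P),np.round(c,1),np.round(s,1),round(a,2),np.median(P[:,2]).round(4)
E
python3 - <<'E'
from wrist import *
W,p,o=wcloud("w1")
red=(p[...,0]>90)&(p[...,1]<60)&(p[...,2]<70);Z=W[...,2]
B=(abs(W[...,0]-.56)<.2)&(abs(W[...,1]-.255)<.15)
print("handle",rect(W[red&B&(Z>.09)&(Z<.13)]));print("walls",rect(W[red&B&(Z>.045)&(Z<.066)]))
E
python3 go.py .559 .2535 .404 -2.1 4
```

```text
handle (2056, array([559.3, 255.4]), array([ 15.7, 113. ]), 87.83, np.float64(0.111))
walls (3445, array([558.3, 255.2]), array([190.8, 250.6]), 87.71, np.float64(0.0558))
t 2.85 pos [0.5578 0.2495 0.4045] tool x yaw -2.23 tilt [-0.0003 -0.0002] F [ 0.17  0.64 -0.28] M [-0.04  0.03 -0.02] open 1.0
total shift [ 0.021 -0.081  0.011] turn [ 0.001  0.002 -0.016] per row [ 0.005 -0.02   0.003] [ 0.     0.001 -0.004]
```

View pics/w1.png

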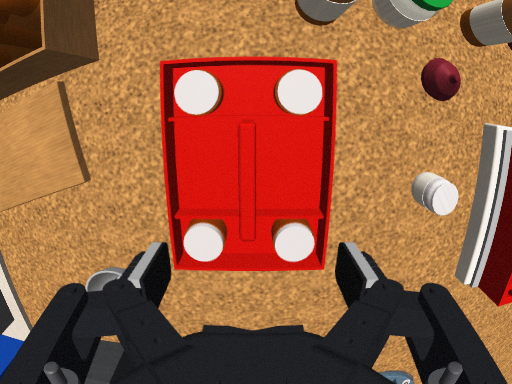

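The wrist view shows the tray square in view, with the handle at about (247,180). The wrist and top cameras agree within 2 mm. Next I'll descend and grip.

Call:
drive_tool --commands '[[[0.02,-0.1,0.4,0,0,0,0],[0,0,0.5,0,0,0,0],[0,0,0.5,0,0,0,0],[0,0,0.5,0,0,0,0],[0,0,0.5,0,0,0,0],[0,0,0.3,0,0,0,0],[0,0,0.2,0,0,0,0],[0,0,0.1,0,0,0,0],[0,0,0,0,0,0,0],[0,0,0,0,0,0,0]]]'

```text
time_s: 3.85
eef_pos: [0.5596, 0.2549, 0.2558]
eef_rot: [-0.0, 1.0, -0.02, 0.001]
wrist_force: [0.0, 0.0, -0.1]
opening: 1.0
```

Call:
drive_tool --commands '[[[0,0,0,0,0,0,100],[0,0,0,0,0,0,200],[0,0,0,0,0,0,255],[0,0,0,0,0,0,255],[0,0,0,0,0,0,255],[0,0,0,0,0,0,255],[0,0,0,0,0,0,255],[0,0,0,0,0,0,255]]]'

```text
time_s: 4.65
eef_pos: [0.5592, 0.2548, 0.255]
eef_rot: [0.0, 1.0, -0.02, 0.0]
wrist_force: [-1.6, -1.2, 3.3]
opening: 0.18
```

```bash
python3 go.py .559 .2535 .475 -2.2 4
```

```text
t 4.65 pos [0.5592 0.2548 0.255 ] tool x yaw -2.34 tilt [ 0.0004 -0.0001] F [-1.63 -1.2   3.32] M [-0.17  0.1   0.08] open 0.18
total shift [-1.0e-03  2.6e-02 -4.4e+00] turn [ 0.    -0.003 -0.017] per row [-0.     0.006 -1.1  ] [ 0.    -0.001 -0.004]
```

Call:
drive_tool --commands '[[[0,0,-0.1,0,0,0,255],[0,0,-0.3,0,0,0,255],[0,0,-0.5,0,0,0,255],[0,0,-0.6,0,0,0,255],[0,0,-0.6,0,0,0,255],[0,0,-0.6,0,0,0,255],[0,0,-0.6,0,0,0,255],[0,0,-0.6,0,0,0,255],[0,0,-0.4,0,0,0,255],[0,0,-0.1,0,0,0,255]]]'

```text
time_s: 5.65
eef_pos: [0.5591, 0.2549, 0.4783]
eef_rot: [-0.001, 1.0, -0.02, 0.002]
wrist_force: [0.2, 0.6, -6.1]
opening: 0.175
```

Call:
drive_tool --commands '[[[0,0,0,0,0,0,255],[0,0,0,0,0,0,255],[0,0,0,0,0,0,255]]]'

```text
time_s: 5.95
eef_pos: [0.5588, 0.2547, 0.4725]
eef_rot: [0.0, 1.0, -0.02, -0.002]
wrist_force: [0.2, -0.0, -6.1]
opening: 0.177
```

```bash
python3 - <<'E'
from wrist import *
W,p,o=wcloud("w2")
red=(p[...,0]>90)&(p[...,1]<60)&(p[...,2]<70);Z=W[...,2]-o["eef_pos"][2]
B=(abs(W[...,0]-.56)<.2)&(abs(W[...,1]-.255)<.15)
h=W[red&B&(Z>-.16)&(Z<-.13)];w=W[red&B&(Z>-.21)&(Z<-.185)]
print("handle",rect(h));print("walls",rect(w))
A=np.c_[w[:,:2]-w[:,:2].mean(0),np.ones(len(w))];print("wall plane",np.linalg.lstsq(A,w[:,2],rcond=None)[0].round(4))
E
python3 go.py .48 -.217 .475 -2 24
```

```text
handle (6689, array([569.3, 254.3]), array([61.2, 82.5]), 54.78, np.float64(0.3285))
walls (6749, array([558.8, 254.8]), array([191.6, 248.3]), 87.79, np.float64(0.2732))
wall plane [ 0.0058 -0.0113  0.272 ]
t 6.0 pos [0.5589 0.2547 0.4728] tool x yaw -2.34 tilt [-0.0032 -0.0007] F [-0.14  0.02 -5.9 ] M [ 0.01  0.08 -0.02] open 0.179
total shift [-1.19   9.491 -0.033] turn [ 0.006  0.023 -0.043] per row [-0.05   0.395 -0.001] [ 0.     0.001 -0.002]
```

View pics/w2.png

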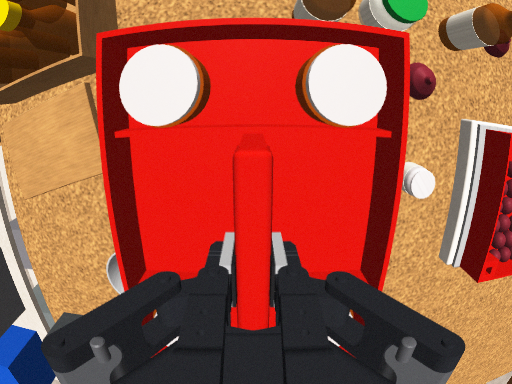

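The tray hangs level and centred under the tool, weighing about 6 N. Next I'll carry it over the scale.

Call:
drive_tool --commands '[[[-0.02,0.1,0,0,0,-0.04,255],[-0.04,0.25,0,0,0,0,255],[-0.05,0.4,0,0,0,0,255],[-0.05,0.4,0,0,0,0,255],[-0.05,0.4,0,0,0,0,255],[-0.05,0.4,0,0,0,0,255],[-0.05,0.4,0,0,0,0,255],[-0.05,0.4,0,0,0,0,255],[-0.05,0.4,0,0,0,0,255],[-0.05,0.4,0,0,0,0,255]]]'

```text
time_s: 7.0
eef_pos: [0.5292, 0.0766, 0.4747]
eef_rot: [0.0, 1.0, -0.018, -0.0]
wrist_force: [0.1, 0.5, -5.6]
opening: 0.172
```

Call:
drive_tool --commands '[[[-0.05,0.4,0,0,0,0,255],[-0.05,0.4,0,0,0,0,255],[-0.05,0.4,0,0,0,0,255],[-0.05,0.4,0,0,0,0,255],[-0.05,0.4,0,0,0,0,255],[-0.05,0.4,0,0,0,0,255],[-0.05,0.4,0,0,0,0,255],[-0.05,0.4,0,0,0,0,255],[-0.05,0.4,0,0,0,0,255],[-0.05,0.4,0,0,0,0,255]]]'

```text
time_s: 8.0
eef_pos: [0.4969, -0.1221, 0.4748]
eef_rot: [0.0, 1.0, -0.018, 0.0]
wrist_force: [-0.4, -0.3, -5.4]
opening: 0.182
```

Call:
drive_tool --commands '[[[-0.05,0.4,0,0,0,0,255],[-0.05,0.4,0,0,0,0,255],[-0.05,0.4,0,0,0,0,255],[-0.04,0.3,0,0,0,0,255],[-0.02,0.1,0,0,0,0,255],[0,0,0,0,0,0,255],[0,0,0,0,0,0,255],[0,0,0,0,0,0,255]]]'

```text
time_s: 8.8
eef_pos: [0.4846, -0.1996, 0.4747]
eef_rot: [-0.0, 1.0, -0.017, 0.0]
wrist_force: [-0.5, -0.8, -5.8]
opening: 0.179
```

```bash
python3 go.py .4797 -.2172 .385 -2 1; python3 - <<'E'
from h import *
c=ctrl.camera("top");np.savez("top2.npz",**c);cv2.imwrite("pics/t2.png",cv2.resize(c["pixels"][140:350,270:480,::-1],(560,560)))
E
```

```text
t 8.8 pos [ 0.4846 -0.1996  0.4747] tool x yaw -1.96 tilt [0.     0.0004] F [-0.52 -0.8  -5.78] M [ 0.    0.03 -0.07] open 0.179
total shift [-0.086  0.356  1.794] turn [-0.003 -0.     0.005] per row [-0.086  0.356  1.794] [-0.003 -0.     0.005]
```

Call:
drive_tool --commands '[[[-0.09,0.36,0,0,0,0,255],[0,0,0.2,0,0,0,255],[0,0,0.4,0,0,0,255],[0,0,0.5,0,0,0,255],[0,0,0.4,0,0,0,255],[0,0,0.2,0,0,0,255],[0,0,0.1,0,0,0,255],[0,0,0,0,0,0,255],[0,0,0,0,0,0,255]]]'

```text
time_s: 9.75
eef_pos: [0.4797, -0.2183, 0.3858]
eef_rot: [0.001, 1.0, -0.018, 0.001]
wrist_force: [-0.1, -0.3, -5.8]
opening: 0.177
```

```bash
python3 go.py .4797 -.2172 .375 -2 1; python3 - <<'E'
from h import *
from wrist import rect
s=ctrl.camera("scene");np.savez("scene3.npz",**s)
a=cv2.resize(s["pixels"][120:230,95:205],(560,560),interpolation=cv2.INTER_CUBIC);c=ctrl.camera("top");
cv2.imwrite("pics/s3.png",a[...,::-1])
W=cloud(c);p=c["pixels"].astype(int);red=(p[...,0]>90)&(p[...,1]<60)&(p[...,2]<70);Y=W[...,1];Z=W[...,2]
print("carry walls top cam",rect(W[red&(Y<-.08)&(Y>-.4)&(Z>.175)&(Z<.2)]))
E
```

```text
t 9.75 pos [ 0.4797 -0.2183  0.3858] tool x yaw -2.01 tilt [ 0.0015 -0.0011] F [-0.13 -0.3  -5.75] M [-0.01 -0.04  0.01] open 0.177
total shift [-0.002 -0.022  0.215] turn [ 0.007 -0.011 -0.001] per row [-0.002 -0.022  0.215] [ 0.007 -0.011 -0.001]
carry walls top cam (552, array([ 480. , -218.7]), array([190.4, 249.2]), 88.23, np.float64(0.1866))
```

View pics/s3.png

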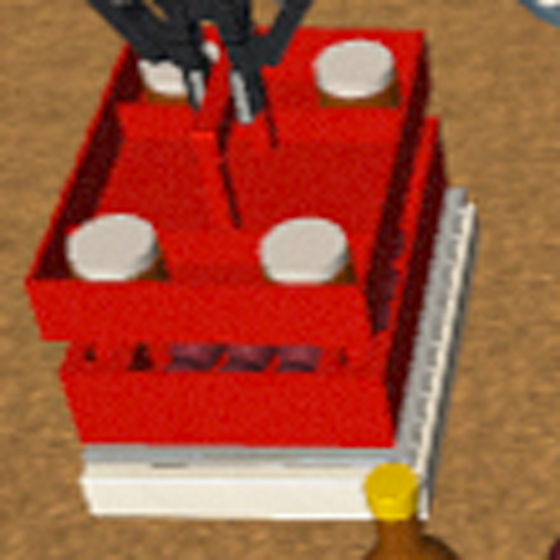

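The scene crop shows the carry tray hanging square above the onion tray. By the top camera it needs about -0.7 mm in x and +1.6 mm in y. I'll correct that and feel downward.

Call:
drive_tool --commands '[[[-0.015,-0.032,0,0,0,0,255],[0,0,0.1,0,0,0,255],[0,0,0.1,0,0,0,255],[0,0,0.05,0,0,0,255],[0,0,0.03,0,0,0,255],[0,0,0.03,0,0,0,255],[0,0,0.02,0,0,0,255],[0,0,0,0,0,0,255],[0,0,0,0,0,0,255],[0,0,0,0,0,0,255]]]'

```text
time_s: 10.85
eef_pos: [0.4787, -0.2166, 0.3684]
eef_rot: [0.0, 1.0, -0.018, 0.0]
wrist_force: [-0.0, -0.5, -5.8]
opening: 0.18
```

```bash
python3 go.py .479 -.2168 .365 -2 1
```

```text
t 10.85 pos [ 0.4787 -0.2166  0.3684] tool x yaw -2.02 tilt [ 0.0003 -0.0002] F [-0.04 -0.45 -5.78] M [-0.03  0.03  0.05] open 0.18
total shift [0.006 0.004 0.067] turn [ 0.001 -0.002 -0.002] per row [0.006 0.004 0.067] [ 0.001 -0.002 -0.002]
```

Call:
drive_tool --commands '[[[0,0,0.02,0,0,0,255],[0,0,0.02,0,0,0,255],[0,0,0.02,0,0,0,255],[0,0,0,0,0,0,255],[0,0,0,0,0,0,255]]]'

```text
time_s: 11.35
eef_pos: [0.4786, -0.2165, 0.3651]
eef_rot: [-0.0, 1.0, -0.018, -0.0]
wrist_force: [0.3, -0.2, -5.5]
opening: 0.18
```

Call:
drive_tool --commands '[[[0,0,0.02,0,0,0,255],[0,0,0.02,0,0,0,255],[0,0,0,0,0,0,255],[0,0,0,0,0,0,255]]]'

```text
time_s: 11.75
eef_pos: [0.4786, -0.2165, 0.3631]
eef_rot: [-0.0, 1.0, -0.018, -0.0]
wrist_force: [0.2, -0.1, -6.5]
opening: 0.178
```

No contact 8 mm past the expected lug height, so the lugs are in the sockets. I'll keep easing down until the scale takes the weight.

Call:
drive_tool --commands '[[[0,0,0.02,0,0,0,255],[0,0,0.02,0,0,0,255],[0,0,0.02,0,0,0,255],[0,0,0,0,0,0,255],[0,0,0,0,0,0,255]]]'

```text
time_s: 12.25
eef_pos: [0.4786, -0.2165, 0.3601]
eef_rot: [-0.0, 1.0, -0.018, -0.0]
wrist_force: [0.1, 0.3, -5.8]
opening: 0.177
```

Call:
drive_tool --commands '[[[0,0,0.02,0,0,0,255],[0,0,0.01,0,0,0,255],[0,0,0,0,0,0,255],[0,0,0,0,0,0,255]]]'

```text
time_s: 12.65
eef_pos: [0.4787, -0.2165, 0.3588]
eef_rot: [0.0, 1.0, -0.018, 0.0]
wrist_force: [-0.0, 1.0, -5.8]
opening: 0.178
```

Call:
drive_tool --commands '[[[0,0,0.01,0,0,0,255],[0,0,0.01,0,0,0,255],[0,0,0,0,0,0,255],[0,0,0,0,0,0,255]]]'

```text
time_s: 13.05
eef_pos: [0.4787, -0.2166, 0.358]
eef_rot: [0.0, 1.0, -0.018, 0.0]
wrist_force: [-0.2, 1.1, -2.2]
opening: 0.172
```

Call:
drive_tool --commands '[[[0,0,0.01,0,0,0,255],[0,0,0.01,0,0,0,255],[0,0,0,0,0,0,255],[0,0,0,0,0,0,255]]]'

```text
time_s: 13.45
eef_pos: [0.4787, -0.2166, 0.357]
eef_rot: [0.0, 1.0, -0.018, 0.0]
wrist_force: [-1.4, 0.7, 1.2]
opening: 0.178
```

The scale now carries the full weight, at the expected home height. I'll check from the camera, then release.

Call:
drive_tool --commands '[[[0,0,0,0,0,0,200],[0,0,0,0,0,0,150],[0,0,0,0,0,0,80],[0,0,0,0,0,0,0],[0,0,0,0,0,0,0],[0,0,0,0,0,0,0],[0,0,0,0,0,0,0]]]'

```text
time_s: 14.15
eef_pos: [0.4787, -0.2166, 0.3567]
eef_rot: [0.0, 1.0, -0.018, 0.0]
wrist_force: [-0.2, 0.9, -0.3]
opening: 1.001
```

Call:
drive_tool --commands '[[[0,0,-0.1,0,0,0,0],[0,0,-0.2,0,0,0,0],[0,0,-0.4,0,0,0,0],[0,0,-0.5,0,0,0,0],[0,0,-0.5,0,0,0,0],[0,0,-0.4,0,0,0,0],[0,0,-0.2,0,0,0,0],[0,0,0,0,0,0,0],[0,0,0,0,0,0,0],[0,0,0,0,0,0,0]]]'

```text
time_s: 15.15
eef_pos: [0.4784, -0.2164, 0.4703]
eef_rot: [-0.001, 1.0, -0.018, -0.001]
wrist_force: [0.1, 0.0, -0.2]
opening: 1.002
```

```bash
python3 - <<'E'
from wrist import *
W,p,o=wcloud("w4");print(o["time_s"],o["wrist_force"].round(2),o["opening"])
red=(p[...,0]>90)&(p[...,1]<60)&(p[...,2]<70);Z=W[...,2]
B=(abs(W[...,0]-.48)<.2)&(abs(W[...,1]+.217)<.15)
h=W[red&B&(Z>.195)&(Z<.24)];w=W[red&B&(Z>.145)&(Z<.175)]
print("handle top",rect(h),"exp .214");print("walls",rect(w),"exp .16")
A=np.c_[w[:,:2]-w[:,:2].mean(0),np.ones(len(w))];print("wall plane",np.linalg.lstsq(A,w[:,2],rcond=None)[0].round(4))
s=ctrl.camera("scene")
cv2.imwrite("pics/s4.png",cv2.resize(s["pixels"][130:240,70:360,::-1],(800,304),interpolation=cv2.INTER_CUBIC))
E
```

```text
15.15 [ 0.09  0.03 -0.16] 1.00229111713243
handle top (2674, array([ 478.9, -216. ]), array([ 16.1, 113.2]), 88.05, np.float64(0.2135)) exp .214
walls (4466, array([ 478. , -216.3]), array([190.2, 250.7]), 88.05, np.float64(0.1581)) exp .16
wall plane [ 1.680e-02 -1.000e-04  1.561e-01]
```

View pics/s4.png

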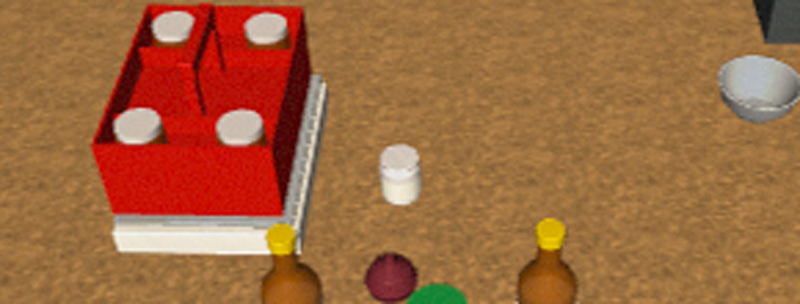

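The picture shows the carry tray flush on the onion tray with no gap, and the bystanders in place. The heights match home.

```bash
python3 -c "
from bench import ctrl
print(ctrl.hand_in())"
```

```text
the job is handed in; nothing more can be done
None
```

The carry tray is stacked on the onion tray, released, and handed in at about 15 s of the 72 s allowed. No verdict is reported at hand-in.

I gripped the tray by the middle of its handle, lifted it about 0.22 m, and carried it over the scale. I lined it up with the top camera and lowered it in 0.5–1 mm steps. The lugs entered the sockets on the first try. The scale then took the full weight of about 6 N, with only about 1 N of push at the end.

**Last checks after letting go:**
- **Height:** The handle top measured 0.2135 m, against about 0.214 m expected for fully home.
- **Position and angle:** The tray centre measured about (0.478, -0.216) m, against the onion tray's (0.479, -0.217) m. The yaw was -1.95° against -1.9°.
- **Clearance:** The wrist force was about zero, and the gripper was open about 110 mm above its release point. The scene picture shows no gap between the trays and nothing disturbed in the part of the counter it covers.

**One check disagreed:** a rough plane fit to the wall tops gave a slope of 0.017 rad, within the 0.03 rad limit. I put it down to wall-side pixels in the fit, because the same fit read up to 0.011 rad while the tray hung level. I did not repeat it.

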